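# Clear the litter off the coffee counter

## Robot

A 7-joint arm with a two-finger parallel gripper is mounted at the origin on the work surface. World frame = base frame: x ahead of the robot, y to its left, z up, the work surface at z = 0. Lengths are in m, angles in degrees, forces in N, time in s.
With the tool pointing down it reaches from about 0.425 to 0.875 m from the base axis. Payload 8.4 kg.
Tool frame: the origin (TCP) lies on the centre line of the jaws, within the pads' length; the fingertips stand 22 mm ahead of it and the grasp point (between the pads) lies 3 mm ahead of it; z points along the fingers, y is the line along which they close (so a half turn about z gives the same grasp; the last joint's range is limited). The gripper opens to 85 mm and grips with 20 to 120 N. Pads are 22 mm wide; open, the fingers measure 114 mm over their backs; the gripper's body (76 mm by 85 mm) begins 54 mm behind the grasp point. The pads swing forward as they close: fully open they stand 13 mm farther back than shut.
Start: joints at [-81.486, 19.091, 2.286, 83.961, -0.768, 76.965, -3.352], TCP at [0.159, 0.63, 0.228] pointing down, gripper open.
Joint ranges: [-147.57, 147.57], [-21.85, 119.76], [-74.77, 79.35], [14.55, 137.4], [-85.83, 265.84], [4.83, 119.75], [-152.11, 152.11]. Speed limits (degrees/s): [127.2, 127.2, 159.86, 159.86, 180, 180, 180].

## Interface

Orientations are given as a 3x3 rotation matrix whose columns are the frame's x, y, z axes.
In Python, from plant import * gives the robot as it stands.
- The arm moves only by the tool move_arm, never from a script. Its argument "targets" is a list of rows, each an object with "grip": the opening, from 0 (shut) to 1 (fully open); "travel": the shift along the tool's x, y, z in mm, a list of three; "twist": the turn about the tool's z in rad. A call has 1 to 10 rows; each row is the pose to reach, as a shift and turn from the pose commanded when the call began, along the tool's axes at that moment; what a row does not reach only later rows make up. A row lasts 1/12 s, in which the tool goes at most 41.7 mm and 7.16 degrees, less where a joint would pass 70% of its speed; a pose out of reach is approached as far as the arm can. A call with a gripper value outside its range is refused whole. The fingers move at their own pace and stop on an object; the grip force is fixed at half the most. Time passes only in rows, so rows that repeat a pose let the fingers close. It gives the time, the measured TCP pose, the force, the opening and the grip force at its end, in the units of the state.
- observe(): the state, without advancing time (a new reading comes with each control period).
- get_image(name): name is "scene" or "top"; returns the picture (384x512x3 uint8, blue, green, red); there is no depth.
- calibration(name): a dict with "fx", "fy", "cx", "cy" (pixels), "rvec" (rotation vector, rad) and "tvec" (3), from world to camera coordinates, as OpenCV has them. Camera axes: x right, y down, z forward; pixel columns grow to the right and rows downward; lengths in m; the calibration is good to about 2 mm. A picture is of the moment at which its call begins. calibration takes no time and is no camera call.
- finish_job(): hands the job in; it is judged then, once.
The state is a dict: "t": time; "q": joint angles; "joint_velocities": joint speeds; "joint_efforts": joint torques, N m; "tcp_pos": TCP position; "tcp_rot": TCP orientation; "ft_force": force on the tool from outside, world axes, zero at the start; "ft_torque": the same for the moment, N m; "grip_width": finger opening in m; "grasp_force": force on a finger pad.
Only numpy, scipy, OpenCV 4.12 (cv2) and the standard library are available. Lean on these libraries where they do the work, as an engineer would, in place of code of your own. Each camera call takes 0.05 s, during which the arm holds its last target. There are 200 camera calls.

## Task

Someone has left litter on the self-service coffee counter: a crumpled ball of white paper and an emptied coffee-creamer tub. Put both of them into the open black waste bin, and leave the unopened creamer tub, the one with the blue foil lid, standing where it is.

Things in the scene. Friction and masses are not known exactly. Their poses are not given: they have to be found in the camera images.
- paper_ball_center (a point): Crumpled ball of white paper, rigid, about 50 mm across and 48 mm high, 10 to 20 g, resting on a small flat patch on the counter. The point is its centre, half-way up (24 mm above the counter). It can be grasped from above in any direction; other small things stand at least 100 mm from it, centre to centre.
- used_tub_center (a point): Emptied single-serve coffee-creamer tub, to be thrown away: a white plastic cup, 44 mm wide at the top, 38 mm at the base, 34 mm high, about 12 g, open at the top with no lid, with a dark brown stain on its inner floor. It stands upright. The point is its centre, half-way up (17 mm above the counter). It can be grasped from above across its outside in any direction.
- full_tub_center (a point): Unopened creamer tub, to be left alone: same white cup shape and size (44 mm wide, 34 mm high) but closed by a flat bright blue foil lid with a small pull tab. The point is its centre, half-way up (17 mm above the counter).
- waste_bin: Fixed waste bin on the counter: square open-topped black box with a blue rim, 180 x 180 mm outside, 120 mm high, walls and floor 5 mm thick (mouth 170 x 170 mm). Origin: centre of its underside; x, y along its sides, z up. It stands left or right of the litter; a wooden tray of paper cups, 160 mm high, stands on the other side. Things may be dropped in from just above the rim.
Things that resemble listed ones, but are neither listed nor needed, are in the scene too. What is shaped like the part that bears used_tub_center but purple is not meant.

How it is judged (in metres and radians):
At the end, for the whole second after the job is handed in: The centres of the paper ball and of the emptied tub are both inside the waste bin, between its walls and below its rim (less than 110 mm above the bin's underside), released and at rest (under 0.05 m/s), and the unopened tub is within 25 mm of where it stood (x of paper_ball_center in the frame of waste_bin between -0.085 and 0.085 m and y of paper_ball_center in the frame of waste_bin between -0.085 and 0.085 m and z of each of paper_ball_center, used_tub_center in the frame of waste_bin below 0.11 m and linear speed of each of paper_ball, used_tub below 0.05 m/s and x of used_tub_center in the frame of waste_bin between -0.085 and 0.085 m and y of used_tub_center in the frame of waste_bin between -0.085 and 0.085 m and distance of full_tub_center from where it was at the start of the episode below 0.025 m); the robot touches nothing.
It fails at once if the unopened creamer tub is moved by more than 25 mm (distance of full_tub_center from where it was at the start of the episode above 0.025 m).
It also fails if it takes over 58 s, if anything falls off the work surface, if the arm or the gripper's body presses on something with over 40 N, if the wrist force passes 120 N, or if a joint passes its speed limit or range.

## Working session

There is one attempt and no reset: what is moved stays moved. The work goes in short steps, Python scripts to look and compute and a tool call to move; the robot and the scene stay as the last step left them, time stands still between calls to the robot, and variables do not carry over. Pictures are saved under pics/ and viewed, at most 10 in all, crops included, and the job is handed in when it is done.

Besides the shell and the picture viewer there is one more tool, called in YAML: its name, and indented under it one key for each argument. move_arm: Moves the arm, as the interface text tells. Its arguments: {"type":"object","properties":{"targets":{"type":"array"}},"required":["targets"]}

```bash
mkdir -p pics; python3 - <<'E'
from plant import *
import cv2
for n in("scene","top"):
    im=get_image(n); cv2.imwrite(f"pics/{n}0.png",im); c=calibration(n); print(c)
s=observe(); print(s['t'],s['tcp_pos'],s['tcp_rot'])
E
```

```text
{'fx': 488.40328101614324, 'fy': 488.40328101614324, 'cx': 253.74175444877895, 'cy': 194.93809180739623, 'rvec': array([ 2.20842706,  0.74360724, -0.30057059]), 'tvec': array([-0.43322168, -0.17411485,  1.4381308 ])}
{'fx': 410.3016946766436, 'fy': 410.3016946766436, 'cx': 254.6122515986951, 'cy': 191.1551309184624, 'rvec': array([ 2.10618506, -2.07864516,  0.25719483]), 'tvec': array([0.00143882, 0.56002327, 0.85455697])}
0.1 [0.15929349 0.62974873 0.22681319] [[-9.69471831e-01  2.45202534e-01 -2.94686084e-04]
 [ 2.45202704e-01  9.69470809e-01 -1.40868451e-03]
 [-5.97234563e-05 -1.43793778e-03 -9.99998964e-01]]
```

View pics/scene0.png

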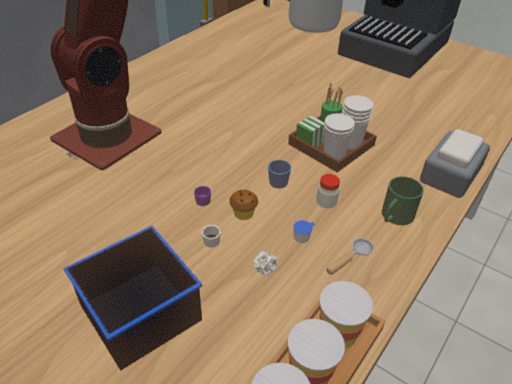

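View pics/top0.png

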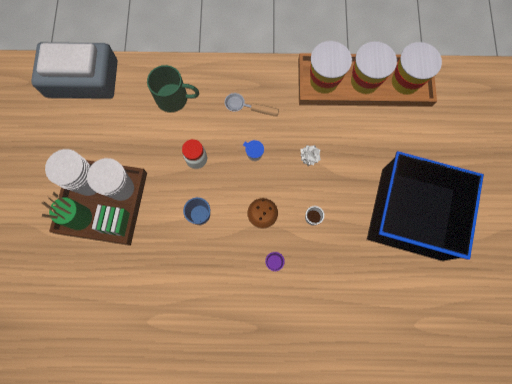

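The scene view shows the candidates for the emptied tub:
- White cup with a brown floor: scene (211,236), top (314,215). It fits the description, being white, open and stained.
- Purple cup: scene (203,196), top (275,261). Excluded by its colour.
- Blue larger cup: scene (279,174), top (197,211). Not white.
- Blue-lidded tub: scene (303,231), top (254,150). This is the full one and stays.

The paper ball is at scene (265,263), top (311,155), and the bin is on the right of the top view. Next I'll measure positions and enlarge a crop to confirm.

```bash
cat > h.py <<'E'
import cv2, numpy as np
from plant import *
def ray(n,uv,z):
    c=calibration(n); R=cv2.Rodrigues(c['rvec'])[0]; o=-R.T@c['tvec']
    d=R.T@np.array([(uv[0]-c['cx'])/c['fx'],(uv[1]-c['cy'])/c['fy'],1])
    return (o+d*(z-o[2])/d[2])[:2]
def blob(im,box,lo,hi):
    x0,y0,x1,y1=box; h=cv2.cvtColor(im[y0:y1,x0:x1],cv2.COLOR_BGR2HSV)
    m=cv2.inRange(h,lo,hi); k=cv2.connectedComponentsWithStats(m)
    i=1+np.argmax(k[2][1:,4]); pts=np.argwhere(k[1]==i)[:,::-1].astype(np.int32)
    (cx,cy),r=cv2.minEnclosingCircle(pts); s=k[2][i]
    return np.array([cx+x0,cy+y0]),r,s
E
python3 - <<'E'
from h import *
T=cv2.imread("pics/top0.png");S=cv2.imread("pics/scene0.png")
W=((0,0,120),(180,70,255))
for nm,n,im,b,z,(lo,hi) in [
 ("paper","top",T,(290,135,335,175),.024,W),("paper","scene",S,(245,243,290,283),.024,W),
 ("tub","top",T,(296,196,334,234),.034,W),("tub","scene",S,(195,220,228,250),.020,W),
 ("full","top",T,(236,134,272,166),.034,((100,120,60),(130,255,255))),
 ("full","scene",S,(285,215,322,247),.034,((100,120,60),(130,255,255))),
 ("muffin","top",T,(240,190,285,235),.05,((0,100,0),(18,255,130)))]:
    p,r,s=blob(im,b,lo,hi); q=ray(n,p,z); print(nm,n,p,round(r,1),s,q.round(4), 'dia',np.linalg.norm(ray(n,p+[r,0],z)-q)*2)
for n,im,b in(("top",T,(360,140,500,270)),("scene",S,(55,220,210,365))):
    x0,y0,x1,y1=b; m=cv2.inRange(cv2.cvtColor(im[y0:y1,x0:x1],cv2.COLOR_BGR2HSV),(105,150,100),(130,255,255))
    pts=np.argwhere(m>0)[:,::-1].astype(np.int32)+[x0,y0]
    h=cv2.approxPolyN(np.array(pts,np.int32),4) if hasattr(cv2,'approxPolyN') else None
    h=h.reshape(-1,2); q=np.array([ray(n,p,.12) for p in h]); print(n,h.tolist(),q.round(3).tolist(),q.mean(0),np.linalg.norm(q-np.roll(q,1,0),axis=1))
a=cv2.resize(T[130:280,180:340],None,fx=4,fy=4,interpolation=cv2.INTER_CUBIC)
cv2.imwrite("pics/crop0.png",a)
E
```

```text
paper top [310. 154.] 11.2 [ 10  10  21  20 324] [ 0.6653 -0.1238] dia 0.05406815280904173
paper scene [265.02727318 262.68181801] 12.4 [  8   8  24  25 403] [ 0.6613 -0.1218] dia 0.053952190477429704
tub top [314.09677505 215.17741966] 10.0 [  9  10  20  19 130] [ 0.5134 -0.1289] dia 0.04597475350944947
tub scene [210.62963009 235.31481457] 11.3 [  6   5  20  22 179] [ 0.5127 -0.1298] dia 0.05197437680335983
full top [253.  147.5] 10.6 [  7   7  21  17 260] [0.6764 0.0141] dia 0.05085713646435027
full scene [303.5 226. ] 10.0 [  9   6  20  13 203] [0.6726 0.015 ] dia 0.046485200680869046
muffin top [262.35106468 212.71276665] 15.2 [  8   8  30  30 586] [ 0.5144 -0.0094] dia 0.06896987071845875
top [[469, 260], [378, 234], [396, 151], [483, 174]] [[0.408, -0.43], [0.459, -0.248], [0.641, -0.298], [0.592, -0.481]] [ 0.52520101 -0.36402469] [0.19014384 0.1893971  0.18877201 0.18980192]
scene [[108, 341], [63, 268], [151, 226], [202, 284]] [[0.596, -0.484], [0.411, -0.432], [0.462, -0.253], [0.643, -0.301]] [ 0.52789776 -0.3675485 ] [0.18882637 0.19265819 0.18610024 0.18659545]
```

View pics/crop0.png

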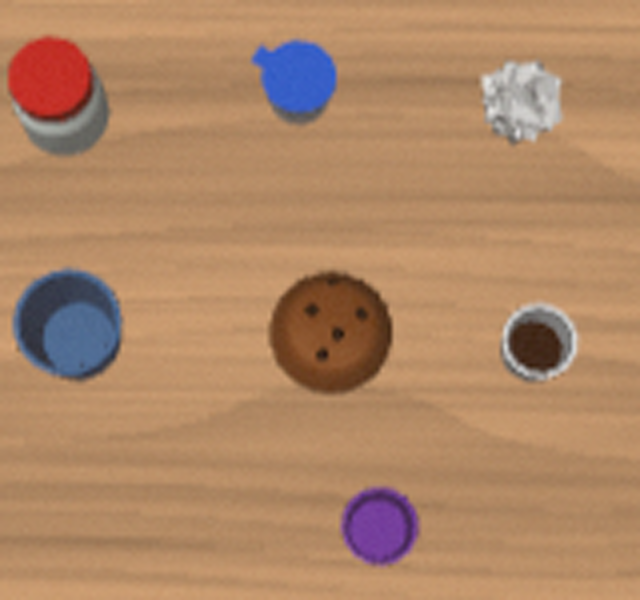

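The enlarged crop confirms it. The white cup with the brown floor at top (314,215) is the used tub, the blue-lidded tub is at (253,147), and the paper ball is at (310,154). The two views agree within about 4 mm:

| Item | x (m) | y (m) |
|---|---|---|
| Paper ball | 0.664 | −0.123 |
| Used tub | 0.513 | −0.129 |
| Bin centre | 0.526 | −0.366 |

I'll approach the paper ball at height first.

move_arm:
  targets:
    - {"grip": 1,"travel": [-28,-25,0],"twist": 0}
    - {"grip": 1,"travel": [-56,-50,0],"twist": 0}
    - {"grip": 1,"travel": [-84,-75,0],"twist": 0}
    - {"grip": 1,"travel": [-112,-100,0],"twist": 0}
    - {"grip": 1,"travel": [-140,-125,0],"twist": 0}
    - {"grip": 1,"travel": [-168,-150,0],"twist": 0}
    - {"grip": 1,"travel": [-196,-175,0],"twist": 0}
    - {"grip": 1,"travel": [-224,-200,0],"twist": 0}
    - {"grip": 1,"travel": [-252,-225,0],"twist": 0}
    - {"grip": 1,"travel": [-280,-250,0],"twist": 0}

```text
t: 0.93
tcp_pos: [0.3701, 0.3172, 0.2274]
tcp_rot: [[-0.969, 0.245, -0.0], [0.245, 0.969, -0.0], [0.0, -0.0, -1.0]]
ft_force: [1.0, -0.4, 0.4]
grip_width: 0.0854
grasp_force: 0.0
```

move_arm:
  targets:
    - {"grip": 1,"travel": [-28,-25,0],"twist": 0}
    - {"grip": 1,"travel": [-56,-50,0],"twist": 0}
    - {"grip": 1,"travel": [-84,-75,0],"twist": 0}
    - {"grip": 1,"travel": [-112,-100,0],"twist": 0}
    - {"grip": 1,"travel": [-140,-125,0],"twist": 0}
    - {"grip": 1,"travel": [-168,-150,0],"twist": 0}
    - {"grip": 1,"travel": [-196,-175,0],"twist": 0}
    - {"grip": 1,"travel": [-224,-200,0],"twist": 0}
    - {"grip": 1,"travel": [-252,-225,0],"twist": 0}
    - {"grip": 1,"travel": [-280,-250,0],"twist": 0}

```text
t: 1.77
tcp_pos: [0.5803, 0.0065, 0.2275]
tcp_rot: [[-0.97, 0.245, -0.0], [0.245, 0.97, 0.0], [0.0, 0.0, -1.0]]
ft_force: [0.2, 0.5, 0.1]
grip_width: 0.0856
grasp_force: 0.0
```

move_arm:
  targets:
    - {"grip": 1,"travel": [-28,-26,0],"twist": 0}
    - {"grip": 1,"travel": [-57,-53,0],"twist": 0}
    - {"grip": 1,"travel": [-86,-80,0],"twist": 0}
    - {"grip": 1,"travel": [-114,-106,0],"twist": 0}
    - {"grip": 1,"travel": [-114,-106,30],"twist": 0}
    - {"grip": 1,"travel": [-114,-106,60],"twist": 0}
    - {"grip": 1,"travel": [-114,-106,90],"twist": 0}
    - {"grip": 1,"travel": [-114,-106,110],"twist": 0}
    - {"grip": 1,"travel": [-114,-106,110],"twist": 0}
    - {"grip": 1,"travel": [-114,-106,110],"twist": 0}

```text
t: 2.6
tcp_pos: [0.6635, -0.1225, 0.1168]
tcp_rot: [[-0.969, 0.245, -0.003], [0.245, 0.969, -0.0], [0.002, -0.001, -1.0]]
ft_force: [-0.3, 0.7, 1.4]
grip_width: 0.0852
grasp_force: 0.0
```

```bash
python3 - <<'E'
from h import *
s=observe();R=s['tcp_rot'];p=s['tcp_pos'];print(p,s['q'],s['grip_width'],s['t'])
print("to paper",1000*R.T@(np.array([.664,-.123,.027])-p))
E
```

```text
[ 0.66346923 -0.12252979  0.11681662] [-19.97521358  29.96677252  36.92491659  88.91861812 -18.89643976
  67.62070971  96.36215897] 0.08523905943905376 2.6
to paper [-0.8473759  -0.26359954 89.81503036]
```

move_arm:
  targets:
    - {"grip": 1,"travel": [0,0,25],"twist": 0}
    - {"grip": 1,"travel": [0,0,50],"twist": 0}
    - {"grip": 1,"travel": [0,0,70],"twist": 0}
    - {"grip": 1,"travel": [0,0,84],"twist": 0}
    - {"grip": 1,"travel": [0,0,84],"twist": 0}
    - {"grip": 0.4,"travel": [0,0,84],"twist": 0}
    - {"grip": 0.4,"travel": [0,0,84],"twist": 0}
    - {"grip": 0.4,"travel": [0,0,84],"twist": 0}
    - {"grip": 0.4,"travel": [0,0,84],"twist": 0}
    - {"grip": 0.4,"travel": [0,0,84],"twist": 0}

```text
t: 3.43
tcp_pos: [0.6653, -0.1232, 0.0357]
tcp_rot: [[-0.969, 0.245, 0.003], [0.245, 0.969, -0.0], [-0.003, 0.0, -1.0]]
ft_force: [-1.5, 0.3, 7.5]
grip_width: 0.0354
grasp_force: 53.9
```

move_arm:
  targets:
    - {"grip": 0.3,"travel": [0,0,0],"twist": 0}
    - {"grip": 0.3,"travel": [0,0,0],"twist": 0}
    - {"grip": 0.3,"travel": [0,0,0],"twist": 0}

```text
t: 3.68
tcp_pos: [0.6652, -0.1231, 0.0357]
tcp_rot: [[-0.969, 0.245, 0.003], [0.245, 0.969, -0.0], [-0.002, 0.0, -1.0]]
ft_force: [-2.2, 0.4, 8.3]
grip_width: 0.0358
grasp_force: 53.9
```

move_arm:
  targets:
    - {"grip": 0.2,"travel": [0,0,-10],"twist": 0}
    - {"grip": 0.2,"travel": [0,0,-25],"twist": 0}
    - {"grip": 0.2,"travel": [0,0,-50],"twist": 0}
    - {"grip": 0.2,"travel": [0,0,-80],"twist": 0}
    - {"grip": 0.2,"travel": [0,0,-110],"twist": 0}
    - {"grip": 0.2,"travel": [0,0,-140],"twist": 0}
    - {"grip": 0.2,"travel": [0,0,-170],"twist": 0}
    - {"grip": 0.2,"travel": [0,0,-190],"twist": 0}
    - {"grip": 0.2,"travel": [0,0,-190],"twist": 0}
    - {"grip": 0.2,"travel": [0,0,-190],"twist": 0}

```text
t: 4.52
tcp_pos: [0.6649, -0.1231, 0.2264]
tcp_rot: [[-0.969, 0.246, 0.004], [0.246, 0.969, -0.0], [-0.004, 0.001, -1.0]]
ft_force: [0.3, 0.7, -0.8]
grip_width: 0.0353
grasp_force: 52.8
```

```bash
python3 - <<'E'
from h import *
s=observe();R=s['tcp_rot'];p=s['tcp_pos'];print(p,s['q'],s['grip_width'],s['grasp_force'],s['t'])
print("to bin",1000*R.T@(np.array([.526,-.366,.2])-p))
S=get_image("scene");cv2.imwrite("pics/s1.png",cv2.resize(S[60:360,60:460],None,fx=2,fy=2))
E
```

```text
[ 0.6648794  -0.12312881  0.22643957] [-21.05736734  25.44835736  39.08764548  81.65177535 -16.11176503
  78.31602751  94.27633628] 0.03531571864858561 52.80555289238691 4.5167
to bin [  75.09263277 -269.55734612   25.94001097]
```

View pics/s1.png

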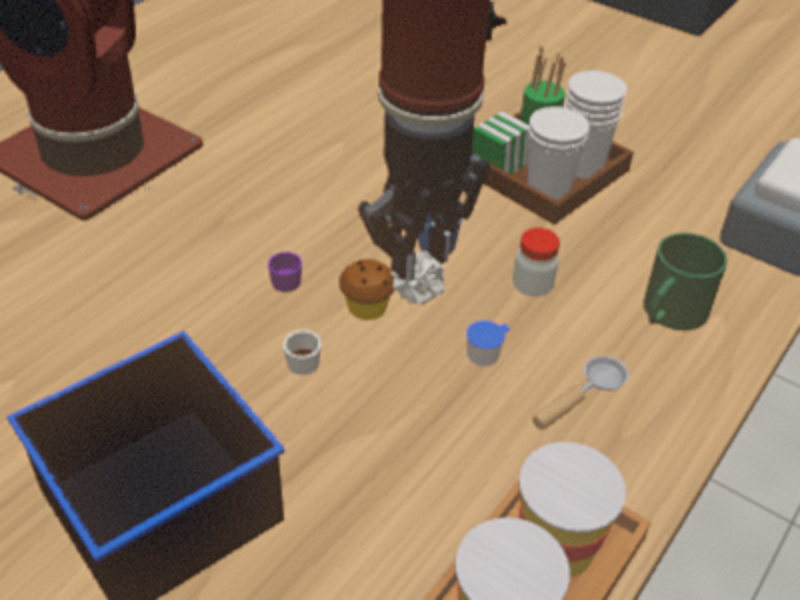

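The crop shows the ball held between the fingertips at about (420,278), lifted clear, with the other items undisturbed. Next I'll carry it to the bin.

move_arm:
  targets:
    - {"grip": 0.2,"travel": [9,-34,0],"twist": 0}
    - {"grip": 0.2,"travel": [18,-68,0],"twist": 0}
    - {"grip": 0.2,"travel": [28,-102,0],"twist": 0}
    - {"grip": 0.2,"travel": [37,-136,0],"twist": 0}
    - {"grip": 0.2,"travel": [47,-170,0],"twist": 0}
    - {"grip": 0.2,"travel": [56,-204,0],"twist": 0}
    - {"grip": 0.2,"travel": [66,-238,0],"twist": 0}
    - {"grip": 0.2,"travel": [75,-270,0],"twist": 0}
    - {"grip": 0.2,"travel": [75,-270,20],"twist": 0}
    - {"grip": 0.2,"travel": [75,-270,40],"twist": 0}

```text
t: 5.4
tcp_pos: [0.5231, -0.3691, 0.1836]
tcp_rot: [[-0.968, 0.25, 0.001], [0.25, 0.968, -0.001], [-0.001, -0.001, -1.0]]
ft_force: [1.0, 1.4, -1.2]
grip_width: 0.0354
grasp_force: 52.8
```

move_arm:
  targets:
    - {"grip": 0.2,"travel": [0,0,12],"twist": 0}
    - {"grip": 0.2,"travel": [0,0,12],"twist": 0}
    - {"grip": 0.2,"travel": [0,0,12],"twist": 0}
    - {"grip": 1,"travel": [0,0,12],"twist": 0}
    - {"grip": 1,"travel": [0,0,12],"twist": 0}
    - {"grip": 1,"travel": [0,0,12],"twist": 0}
    - {"grip": 1,"travel": [0,0,12],"twist": 0}
    - {"grip": 1,"travel": [0,0,12],"twist": 0}

```text
t: 6.07
tcp_pos: [0.5255, -0.3661, 0.1721]
tcp_rot: [[-0.969, 0.245, 0.001], [0.245, 0.969, -0.0], [-0.001, -0.0, -1.0]]
ft_force: [0.1, -0.0, 0.2]
grip_width: 0.0856
grasp_force: 0.0
```

move_arm:
  targets:
    - {"grip": 1,"travel": [0,0,-20],"twist": 0}
    - {"grip": 1,"travel": [0,0,-40],"twist": 0}
    - {"grip": 1,"travel": [0,35,-52],"twist": 0}
    - {"grip": 1,"travel": [0,70,-52],"twist": 0}
    - {"grip": 1,"travel": [0,105,-52],"twist": 0}
    - {"grip": 1,"travel": [0,140,-52],"twist": 0}
    - {"grip": 1,"travel": [20,170,-52],"twist": 0}
    - {"grip": 1,"travel": [40,200,-52],"twist": 0}
    - {"grip": 1,"travel": [60,220,-52],"twist": 0}
    - {"grip": 1,"travel": [70,226,-52],"twist": 0}

```text
t: 6.9
tcp_pos: [0.5121, -0.1254, 0.2236]
tcp_rot: [[-0.971, 0.241, -0.0], [0.241, 0.971, 0.002], [0.001, 0.002, -1.0]]
ft_force: [0.2, 0.1, 0.2]
grip_width: 0.0853
grasp_force: 0.0
```

```bash
python3 - <<'E'
from h import *
s=observe();R=s['tcp_rot'];p=s['tcp_pos'];print(p,s['q'],s['grip_width'],s['t'])
print("to tub",1000*R.T@(np.array([.513,-.129,.03])-p))
S=get_image("scene");cv2.imwrite("pics/s2.png",cv2.resize(S[60:360,60:460],None,fx=2,fy=2))
E
```

```text
[ 0.51209269 -0.12539689  0.2235694 ] [-28.10248967   4.75812516  39.6902852  102.90925981  -3.26056968
  73.48698597  88.4976887 ] 0.08530732970271007 6.9
to tub [ -1.88099447  -3.57526071 193.56290202]
```

View pics/s2.png

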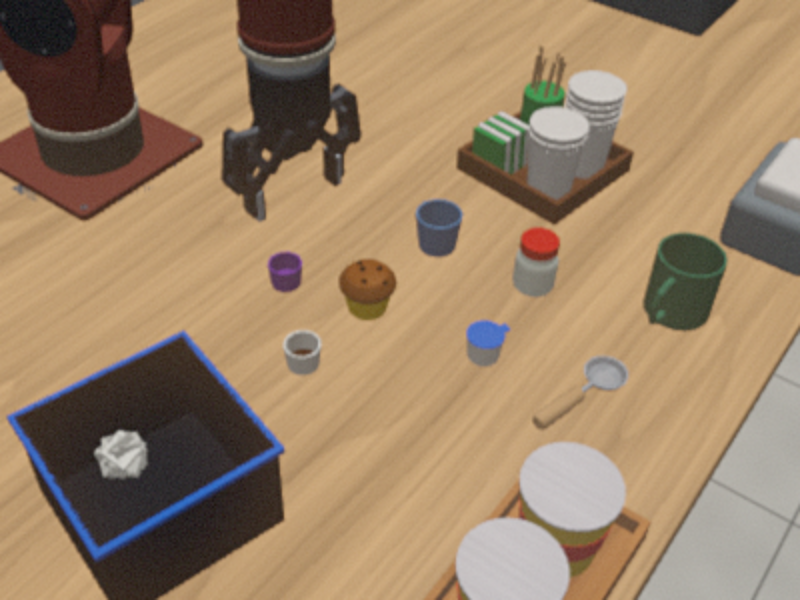

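The ball lies in the bin, at crop (121,455). The used tub at (302,352) and the full tub at (487,343) haven't moved. Next I'll descend on the used tub.

move_arm:
  targets:
    - {"grip": 1,"travel": [0,0,0],"twist": 0}
    - {"grip": 1,"travel": [0,0,30],"twist": 0}
    - {"grip": 1,"travel": [0,0,60],"twist": 0}
    - {"grip": 1,"travel": [0,0,90],"twist": 0}
    - {"grip": 1,"travel": [0,0,120],"twist": 0}
    - {"grip": 1,"travel": [0,0,150],"twist": 0}
    - {"grip": 1,"travel": [0,0,170],"twist": 0}
    - {"grip": 1,"travel": [0,0,185],"twist": 0}
    - {"grip": 1,"travel": [0,0,193],"twist": 0}
    - {"grip": 1,"travel": [0,0,193],"twist": 0}

```text
t: 7.78
tcp_pos: [0.512, -0.131, 0.0292]
tcp_rot: [[-0.969, 0.247, -0.003], [0.247, 0.969, -0.001], [0.002, -0.002, -1.0]]
ft_force: [-0.1, -0.3, 0.5]
grip_width: 0.0851
grasp_force: 0.0
```

move_arm:
  targets:
    - {"grip": 0.35,"travel": [0,0,0],"twist": 0}
    - {"grip": 0.35,"travel": [0,0,0],"twist": 0}
    - {"grip": 0.35,"travel": [0,0,0],"twist": 0}
    - {"grip": 0.35,"travel": [0,0,0],"twist": 0}
    - {"grip": 0.35,"travel": [0,0,0],"twist": 0}
    - {"grip": 0.35,"travel": [0,0,0],"twist": 0}

```text
t: 8.28
tcp_pos: [0.5131, -0.1297, 0.0311]
tcp_rot: [[-0.969, 0.245, 0.001], [0.245, 0.969, 0.0], [-0.001, 0.0, -1.0]]
ft_force: [0.1, -0.8, 0.5]
grip_width: 0.0299
grasp_force: 0.0
```

The fingers closed to 30 mm with no force, so I need to look.

```bash
python3 - <<'E'
from h import *
S=get_image("scene");T=get_image("top")
a=cv2.resize(S[170:320,130:340],(630,450),interpolation=cv2.INTER_CUBIC)
cv2.imwrite("pics/s3.png",a);cv2.imwrite("pics/t3.png",T)
E
```

```text
(no output)
```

View pics/s3.png

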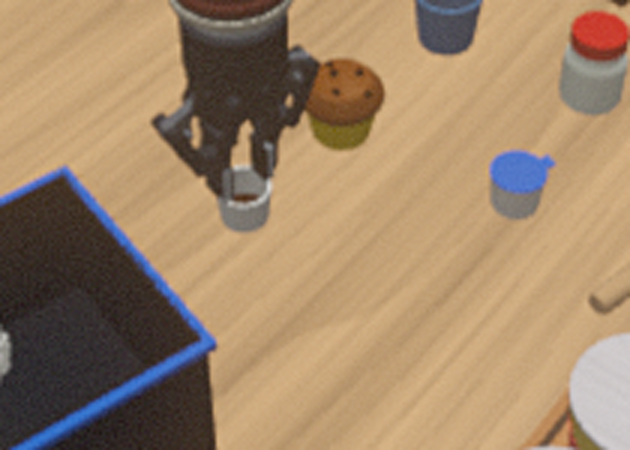

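```bash
python3 - <<'E'
from h import *
T=cv2.imread("pics/t3.png")
s=observe();print(s['tcp_pos'],s['grip_width'],s['t'])
for n in("scene","top"):
    c=calibration(n);R=s['tcp_rot'];P=[s['tcp_pos']+R@np.array(v) for v in([0,0,0],[0,.015,.022],[0,-.015,.022])]+[np.array([.513,-.129,.034])]
    print(n,cv2.projectPoints(np.array(P),c['rvec'],c['tvec'],np.array([[c['fx'],0,c['cx']],[0,c['fy'],c['cy']],[0,0,1]]),None)[0].reshape(-1,2).round(1).tolist())
a=T[140:290,220:390]
cv2.imwrite("pics/t3c.png",cv2.resize(a,None,fx=4,fy=4,interpolation=cv2.INTER_CUBIC))
E
```

```text
[ 0.51294785 -0.12968485  0.03084134] 0.02987215824920496 8.3833
scene [[210.6, 232.1], [216.2, 235.7], [205.6, 241.6], [210.7, 231.0]]
top [[314.2, 215.6], [306.7, 215.7], [319.1, 218.9], [314.1, 215.3]]
```

View pics/t3c.png

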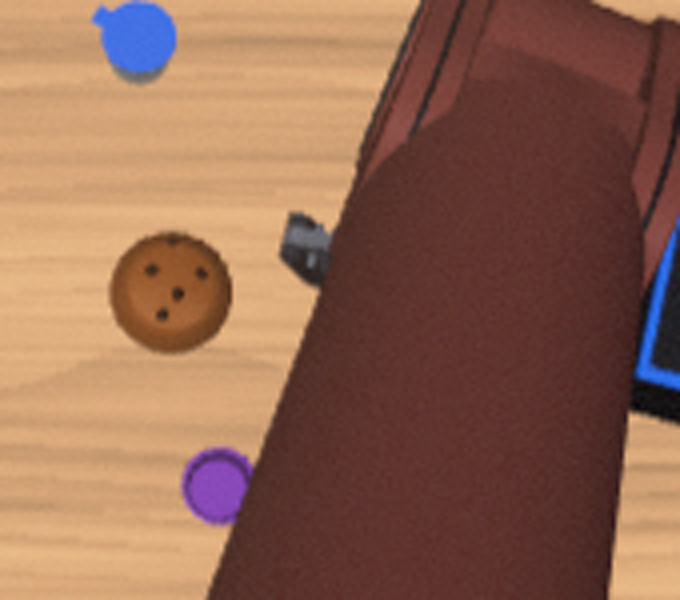

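The tub hasn't moved: its rim is at scene (212,232), and I predicted (211,231). The fingers flank it. The 50 mm ball also read only 35 mm, so the gripper reading runs low and the pads have probably only just reached the tub. The top view shows only the arm over it, with the full tub unmoved. I'll close further.

move_arm:
  targets:
    - {"grip": 0.15,"travel": [0,0,0],"twist": 0}
    - {"grip": 0.15,"travel": [0,0,0],"twist": 0}
    - {"grip": 0.15,"travel": [0,0,0],"twist": 0}
    - {"grip": 0.15,"travel": [0,0,0],"twist": 0}
    - {"grip": 0.15,"travel": [0,0,0],"twist": 0}

```text
t: 8.8
tcp_pos: [0.5128, -0.1298, 0.0306]
tcp_rot: [[-0.969, 0.245, 0.0], [0.245, 0.969, -0.0], [-0.0, -0.0, -1.0]]
ft_force: [0.6, 0.6, 0.7]
grip_width: 0.0126
grasp_force: 0.0
```

Still no contact, so I'll look closer.

```bash
python3 - <<'E'
from h import *
S=get_image("scene")
a=cv2.resize(S[190:265,165:265],(800,600),interpolation=cv2.INTER_CUBIC)
cv2.imwrite("pics/s4.png",a)
for f,im in(("0",cv2.imread("pics/scene0.png")),("now",S)):
    print(f,blob(im,(190,222,232,262),(0,0,120),(180,60,255)))
E
```

```text
0 (array([210.71167946, 233.01094913]), 9.76425552368164, array([ 11,   3,  20,  15, 163], dtype=int32))
now (array([211.30434799, 235.86956501]), 11.007058143615723, array([ 11,   6,  20,  19, 187], dtype=int32))
```

View pics/s4.png

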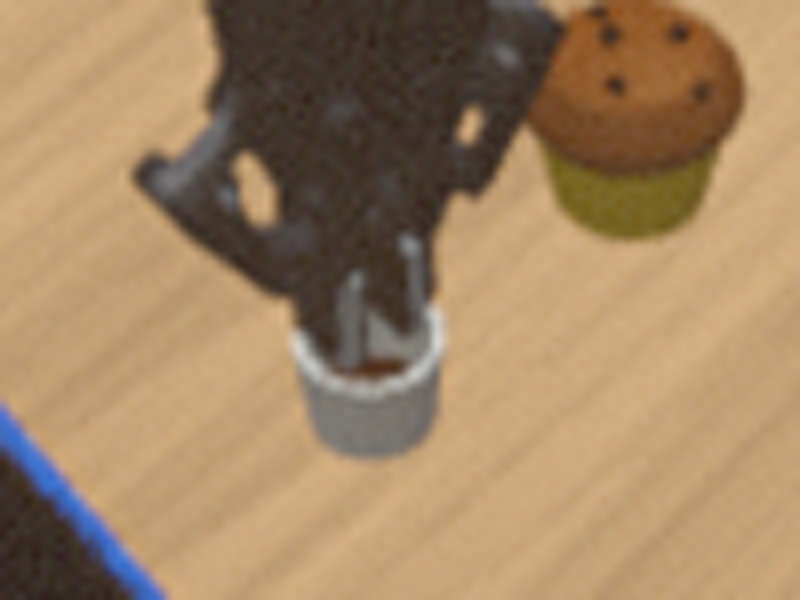

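Both fingers sit over the cup's interior, with the right tip at about crop (410,330). That puts the real tips roughly 15 mm higher than nominal. It also explains the 35 mm chord on the ball: they closed just above the rim. I'll raise the arm, open the gripper and recheck the tub's position.

move_arm:
  targets:
    - {"grip": 0.15,"travel": [0,0,-20],"twist": 0}
    - {"grip": 0.15,"travel": [0,0,-40],"twist": 0}
    - {"grip": 0.15,"travel": [0,0,-60],"twist": 0}
    - {"grip": 0.5,"travel": [0,0,-90],"twist": 0}
    - {"grip": 1,"travel": [0,0,-120],"twist": 0}
    - {"grip": 1,"travel": [0,0,-120],"twist": 0}
    - {"grip": 1,"travel": [0,0,-120],"twist": 0}
    - {"grip": 1,"travel": [0,0,-120],"twist": 0}

```text
t: 9.52
tcp_pos: [0.5126, -0.1296, 0.1502]
tcp_rot: [[-0.97, 0.245, -0.0], [0.245, 0.97, 0.0], [0.0, 0.0, -1.0]]
ft_force: [0.2, -0.0, -0.1]
grip_width: 0.0726
grasp_force: 0.0
```

```bash
python3 - <<'E'
from h import *
S=get_image("scene")
s=observe();print(s['tcp_pos'],s['grip_width'],s['t'])
for f,im in(("0",cv2.imread("pics/scene0.png")),("now",S)):
    print(f,blob(im,(190,222,232,262),(0,0,120),(180,60,255)))
x=cv2.absdiff(S,cv2.imread("pics/scene0.png"))[220:255,193:230]; print("max diff at tub",cv2.blur(x,(3,3)).max())
cv2.imwrite("pics/s5.png",cv2.resize(S[120:270,110:310],(800,600),interpolation=cv2.INTER_CUBIC))
E
```

```text
[ 0.51222711 -0.12955145  0.14971858] 0.079460729801646 9.5667
0 (array([210.71167946, 233.01094913]), 9.76425552368164, array([ 11,   3,  20,  15, 163], dtype=int32))
now (array([211. , 235.5]), 11.236202239990234, array([ 11,   3,  20,  22, 271], dtype=int32))
max diff at tub 12
```

View pics/s5.png

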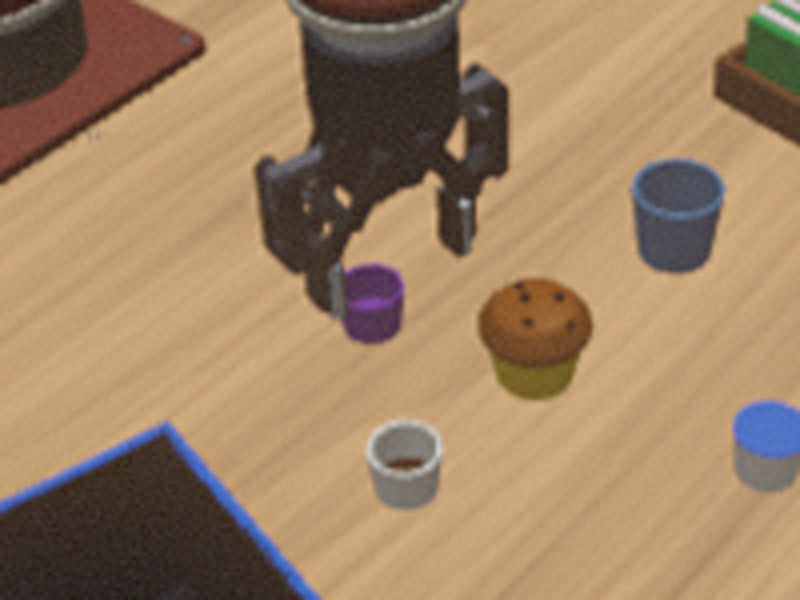

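The tub is untouched, with an image difference of only 12, so the fingers closed above the rim. The fingertips show at crop (330,310) and (462,252). I'll use them to work out the true tip height.

```bash
python3 - <<'E'
from h import *
s=observe();c=calibration("scene");R=s['tcp_rot'];K=np.array([[c['fx'],0,c['cx']],[0,c['fy'],c['cy']],[0,0,1]])
for d in(-20,-10,0,10,22):
    P=np.array([s['tcp_pos']+R@np.array([x,y,d/1000]) for y in(-.045,.045) for x in(-.011,.011)])
    u=cv2.projectPoints(P,c['rvec'],c['tvec'],K,None)[0].reshape(-1,2); print(d,((u-[110,120])*4).round().tolist())
E
```

```text
-20 [[331.0, 313.0], [307.0, 290.0], [472.0, 243.0], [448.0, 222.0]]
-10 [[333.0, 327.0], [309.0, 304.0], [473.0, 257.0], [448.0, 236.0]]
0 [[334.0, 341.0], [310.0, 318.0], [473.0, 271.0], [449.0, 250.0]]
10 [[335.0, 355.0], [311.0, 332.0], [473.0, 284.0], [449.0, 263.0]]
22 [[336.0, 372.0], [313.0, 349.0], [473.0, 301.0], [450.0, 280.0]]
```

The tips are about 15 mm behind the reported TCP when open, a 24 mm offset from the stated geometry. I'll descend to a TCP height of about 0.003, watching the force.

move_arm:
  targets:
    - {"grip": 1,"travel": [0,0,30],"twist": 0}
    - {"grip": 1,"travel": [0,0,60],"twist": 0}
    - {"grip": 1,"travel": [0,0,90],"twist": 0}
    - {"grip": 1,"travel": [0,0,115],"twist": 0}
    - {"grip": 1,"travel": [0,0,130],"twist": 0}
    - {"grip": 1,"travel": [0,0,138],"twist": 0}
    - {"grip": 1,"travel": [0,0,138],"twist": 0}
    - {"grip": 1,"travel": [0,0,138],"twist": 0}

```text
t: 10.23
tcp_pos: [0.5125, -0.13, 0.0124]
tcp_rot: [[-0.969, 0.246, -0.001], [0.246, 0.969, -0.0], [0.001, -0.001, -1.0]]
ft_force: [0.4, 0.7, -0.3]
grip_width: 0.0857
grasp_force: 0.0
```

move_arm:
  targets:
    - {"grip": 1,"travel": [0,0,4],"twist": 0}
    - {"grip": 1,"travel": [0,0,8],"twist": 0}
    - {"grip": 1,"travel": [0,0,8],"twist": 0}

```text
t: 10.48
tcp_pos: [0.513, -0.1296, 0.0046]
tcp_rot: [[-0.969, 0.245, 0.0], [0.245, 0.969, 0.0], [-0.0, 0.0, -1.0]]
ft_force: [0.1, 0.8, -0.1]
grip_width: 0.0852
grasp_force: 0.0
```

No contact with the counter. Now I'll close.

move_arm:
  targets:
    - {"grip": 0.6,"travel": [0,0,0],"twist": 0}
    - {"grip": 0.45,"travel": [0,0,0],"twist": 0}
    - {"grip": 0.35,"travel": [0,0,0],"twist": 0}
    - {"grip": 0.35,"travel": [0,0,0],"twist": 0}
    - {"grip": 0.35,"travel": [0,0,0],"twist": 0}
    - {"grip": 0.35,"travel": [0,0,0],"twist": 0}
    - {"grip": 0.35,"travel": [0,0,0],"twist": 0}

```text
t: 11.07
tcp_pos: [0.5131, -0.1298, 0.0053]
tcp_rot: [[-0.969, 0.245, 0.001], [0.245, 0.969, 0.0], [-0.0, 0.001, -1.0]]
ft_force: [-2.2, 1.7, 9.3]
grip_width: 0.041
grasp_force: 59.7
```

The pads are gripping at 41 mm with 60 N. I'll lift and carry it to the bin.

move_arm:
  targets:
    - {"grip": 0.3,"travel": [0,0,-10],"twist": 0}
    - {"grip": 0.3,"travel": [0,0,-30],"twist": 0}
    - {"grip": 0.3,"travel": [0,0,-60],"twist": 0}
    - {"grip": 0.3,"travel": [0,0,-90],"twist": 0}
    - {"grip": 0.3,"travel": [0,0,-120],"twist": 0}
    - {"grip": 0.3,"travel": [0,0,-150],"twist": 0}
    - {"grip": 0.3,"travel": [0,0,-180],"twist": 0}
    - {"grip": 0.3,"travel": [0,0,-200],"twist": 0}
    - {"grip": 0.3,"travel": [0,0,-200],"twist": 0}

```text
t: 11.82
tcp_pos: [0.5149, -0.1306, 0.2096]
tcp_rot: [[-0.969, 0.246, 0.007], [0.246, 0.969, 0.0], [-0.007, 0.002, -1.0]]
ft_force: [0.4, 0.9, -0.5]
grip_width: 0.0406
grasp_force: 60.5
```

move_arm:
  targets:
    - {"grip": 0.3,"travel": [-9,-28,0],"twist": 0}
    - {"grip": 0.3,"travel": [-18,-56,0],"twist": 0}
    - {"grip": 0.3,"travel": [-27,-84,0],"twist": 0}
    - {"grip": 0.3,"travel": [-36,-112,0],"twist": 0}
    - {"grip": 0.3,"travel": [-45,-140,0],"twist": 0}
    - {"grip": 0.3,"travel": [-54,-168,0],"twist": 0}
    - {"grip": 0.3,"travel": [-63,-198,0],"twist": 0}
    - {"grip": 0.3,"travel": [-70,-226,0],"twist": 0}
    - {"grip": 0.3,"travel": [-70,-226,20],"twist": 0}
    - {"grip": 0.3,"travel": [-70,-226,40],"twist": 0}

```text
t: 12.65
tcp_pos: [0.5243, -0.3693, 0.1649]
tcp_rot: [[-0.968, 0.249, 0.001], [0.249, 0.968, -0.002], [-0.001, -0.002, -1.0]]
ft_force: [0.4, 0.7, -0.8]
grip_width: 0.0411
grasp_force: 60.6
```

move_arm:
  targets:
    - {"grip": 0.3,"travel": [0,0,15],"twist": 0}
    - {"grip": 0.3,"travel": [0,0,25],"twist": 0}
    - {"grip": 0.3,"travel": [0,0,25],"twist": 0}
    - {"grip": 0.3,"travel": [0,0,25],"twist": 0}

```text
t: 12.98
tcp_pos: [0.5251, -0.3659, 0.1397]
tcp_rot: [[-0.969, 0.245, -0.001], [0.245, 0.969, 0.0], [0.001, -0.0, -1.0]]
ft_force: [0.4, 0.5, -0.3]
grip_width: 0.0407
grasp_force: 60.6
```

move_arm:
  targets:
    - {"grip": 1,"travel": [0,0,0],"twist": 0}
    - {"grip": 1,"travel": [0,0,0],"twist": 0}
    - {"grip": 1,"travel": [0,0,0],"twist": 0}
    - {"grip": 1,"travel": [0,0,0],"twist": 0}
    - {"grip": 1,"travel": [0,0,0],"twist": 0}
    - {"grip": 1,"travel": [0,0,0],"twist": 0}

```text
t: 13.48
tcp_pos: [0.5254, -0.3661, 0.1399]
tcp_rot: [[-0.969, 0.245, 0.0], [0.245, 0.969, -0.0], [-0.0, -0.0, -1.0]]
ft_force: [0.4, 0.5, 0.1]
grip_width: 0.0855
grasp_force: 0.0
```

move_arm:
  targets:
    - {"grip": 1,"travel": [0,0,-30],"twist": 0}
    - {"grip": 1,"travel": [0,0,-60],"twist": 0}
    - {"grip": 1,"travel": [0,0,-90],"twist": 0}
    - {"grip": 1,"travel": [0,35,-100],"twist": 0}
    - {"grip": 1,"travel": [0,70,-100],"twist": 0}
    - {"grip": 1,"travel": [0,105,-100],"twist": 0}
    - {"grip": 1,"travel": [0,140,-100],"twist": 0}
    - {"grip": 1,"travel": [0,175,-100],"twist": 0}
    - {"grip": 1,"travel": [0,200,-100],"twist": 0}
    - {"grip": 1,"travel": [0,200,-100],"twist": 0}

```text
t: 14.32
tcp_pos: [0.5764, -0.1649, 0.2393]
tcp_rot: [[-0.972, 0.237, 0.0], [0.237, 0.972, 0.003], [0.001, 0.003, -1.0]]
ft_force: [-0.5, 1.0, -0.3]
grip_width: 0.0857
grasp_force: 0.0
```

```bash
python3 - <<'E'
from h import *
S=get_image("scene")
s=observe();print(s['tcp_pos'],s['grip_width'],s['t'])
cv2.imwrite("pics/s6.png",cv2.resize(S[60:360,60:460],None,fx=2,fy=2))
E
```

```text
[ 0.57542832 -0.16824792  0.23941724] 0.08546735428342458 14.3667
```

View pics/s6.png

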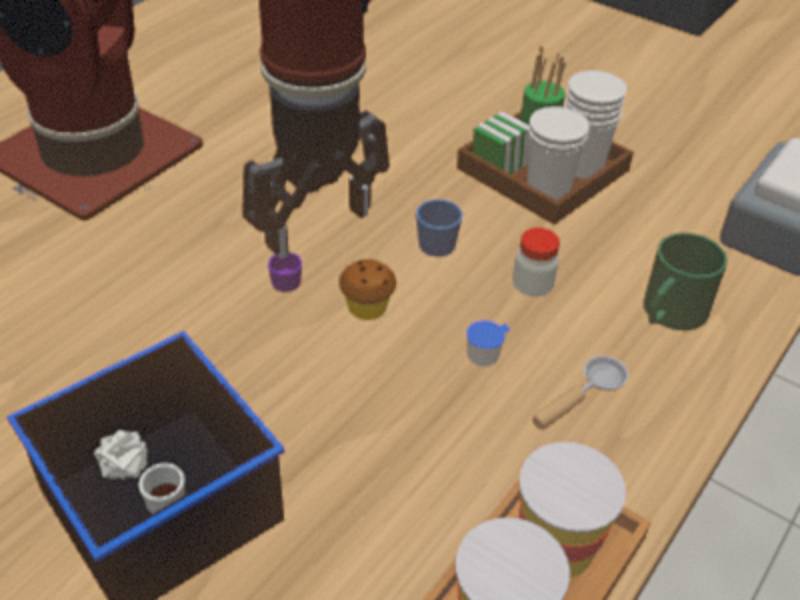

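The paper ball (121,455) and the used tub (162,487) are both in the bin. The full tub is unmoved at (487,343), and the arm is clear of everything. I'll hand it in.

```bash
python3 -c "
from plant import *
print(finish_job())"
```

```text
the job is handed in; nothing more can be done
None
```

I put the paper ball and the emptied creamer tub in the waste bin, left the blue-lidded tub standing where it was, and handed the job in at about 14 s; no verdict came back.

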